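# Prop the tool-well hatch and fetch the drive centre

## Task

Prop open the spring-closing sliding hatch of the green tool well with the long wooden wedge: its end can push the hatch open by the upright lug, and it then lies flat on the deck between the stop bar and the lug, let go. Then reach into the open well, take out the drive centre and stand it upright, shank up, in the square plywood tray, leaving the hatch propped.

Things in the scene. Friction and masses are not known exactly. Their poses are not given: they have to be found in the camera images.
- well: Green steel tool well, fixed; top (deck) 88 mm above table. Origin: on the table under the centre of its mouth, 140 (x) by 130 (y), floor 12 above table. Along the mouth's near (-x) side the deck is 75 wide. On it, centred at x -115, lies the stop bar, 60 long (x), 10 thick, 8 high; its face towards +y is at y -105. Shut, the hatch (clear window, 6 thick) covers the mouth; it slides to +y.
- lug_face (a point): Centre of the flat -y face of the hatch's lug, a steel tab 40 wide (x), 8 thick, 28 high, sliding 2 mm above the deck with the hatch; axes as the well's. Point 16 above deck, at well x -115, y -75 when shut (as at the start). Opens up to 170 mm to +y, sprung shut with 3 N (shut) to 6 N (open). The wedge on the deck along y between bar and lug holds it 140 open, the mouth all free.
- wedge_mid (a point): Long wooden wedge, loose on the table: 170 long (its x), 26 wide (its y), 24 high at the thick end (+x) falling evenly to 10 at the other, flat underneath, ends square, about 70 g. The point is midway along, 9 above its underside; it is 17 high there. Either end may face the lug. (Another wedge lying about is only 85 long: too short.)
- centre_mid (a point): Steel drive centre standing on its head in the well: round head 36 across, 21 high; above it a slim shank 15 to 13 across; 74 high in all, about 250 g. Point on its axis half-way up, z along the shank, up. Grip the shank near its top, so the gripper stays clear of deck, lug and wedge. A low steel ring (40 across, 24 high) beside it is not wanted.
- tray: Square open plywood tray, fixed on the table, 130 x 130 outside, walls 5 thick and 20 high, floor 5 thick. The origin is the centre of its underside, its axes along its sides.
Mind the look-alikes: they are no part of the job. What is shaped like the part that bears wedge_mid but black is not meant.

How it is judged:
By the outcome, as a careful person would: the job done as asked, in the order asked, and still so for the second after the job is handed in, with the robot touching nothing.
It also fails if it takes over 58 s, if anything falls off the work surface, if the arm or the gripper's body presses on something with over 40 N, if the wrist force passes 120 N, or if a joint passes its speed limit or range.

## Robot

A 7-joint arm with a two-finger parallel gripper is mounted at the origin on the work surface. World frame = base frame: x ahead of the robot, y to its left, z up, the work surface at z = 0. Lengths are in m, angles in degrees, forces in N, time in s.
With the tool pointing down it reaches from about 0.4 to 0.85 m from the base axis. Payload 10.4 kg.
Tool frame: the origin (TCP) lies at the centre of the arm's flange, where the gripper is bolted on; the fingertips stand 182 mm ahead of it and the grasp point (between the pads) lies 164 mm ahead of it; z points along the fingers, y is the direction in which the jaws open and shut (so a half turn about z gives the same grasp; the last joint's range is limited). The gripper opens to 87 mm and grips with 3 to 60 N. Pads are 19 mm wide; open, the fingers measure 117 mm over their backs; the gripper's body (75 mm by 190 mm) begins 51 mm behind the grasp point.
Start: joints at [67.46, 19.034, -3.707, 83.658, 1.238, 77.344, -5.071], TCP at [0.226, -0.583, 0.405] pointing down, gripper open.
Joint ranges: [-148.97, 148.97], [-28.65, 121.19], [-84.17, 76.75], [9.2, 138.47], [-72.65, 252.65], [3.7, 117.97], [-149.18, 149.18]. Speed limits (degrees/s): [127.2, 127.2, 159.86, 159.86, 180, 180, 180].

## Interface

Orientations are given as [roll, pitch, yaw] about the fixed x, y, z axes, in that order (R = Rz(yaw) Ry(pitch) Rx(roll)).
In Python, from bench import r gives the robot as it stands. The module is installed in compiled form; this text tells all that it offers.
- The arm moves only by the tool drive_tool, never from a script. Its argument "deltas" is a list of rows, each a list of 6 numbers: the shift along the tool's x, y, z in cm, then the turn, a rotation vector about the tool's x, y, z in rad. A call has exactly 5 rows; each row shifts and turns the commanded pose from where the row before left it, along the tool's axes as they then stand; what a row does not reach is not made up. A row lasts 1/8 s, in which the tool goes at most 62.5 mm and 10.7 degrees, less where a joint would pass 70% of its speed; a pose out of reach is approached as far as the arm can. A call with a gripper value outside its range is refused whole. "grip" is the closure, from 0 (fully open) to 1 (shut), set as the call begins (left out, the last holds). The fingers move at their own pace and stop on an object; "squeeze" is the grip in N (left out, the last holds). Time passes only in rows, so rows that do not move let the fingers close, or fill a call up. It gives the time, the measured TCP pose, the force and the opening at its end, in the units of the state.
- r.get_obs(): the state, without advancing time (a new reading comes with each control period).
- r.capture(name): name is "scene" or "top" or "wrist"; returns a dict with "image" (420x560x3 uint8, red, green, blue), "depth" (420x560 float32, m along the optical axis (not along the pixel's ray), 0 where there is no reading), "vertical_fov" (degrees; the focal length in pixels is half the picture's height over the tangent of half this angle, whatever the lens; pixels are square), "cx", "cy" (the principal point, pixels), "pose" (4x4, takes a point from camera to world coordinates); the wrist camera has in their place "tool_from_camera" (4x4, takes a point from camera to tool coordinates, whose origin is the TCP and whose axes are the flange's). Camera axes: x right, y down, z forward; pixel columns grow to the right and rows downward; lengths in m; the calibration is good to about 2 mm. A picture is of the moment at which its call begins: read the wrist's pose just before it.
- r.job_done(): hands the job in, once; it reports no verdict.
The state is a dict: "time_s": time; "joint_positions": joint angles; "qd": joint speeds; "joint_efforts": joint torques, N m; "tool_pos": TCP position; "tcp_rot": TCP orientation; "wrist_force": force on the tool from outside, world axes, zero at the start; "moment": the same for the moment, N m; "finger_gap": finger opening in m.
Only numpy, scipy, OpenCV 4.12 (cv2) and the standard library are available. Lean on these libraries where they do the work, as an engineer would, in place of code of your own. Each camera call takes 0.05 s, during which the arm holds its last target.

## Working session

There is one attempt and no reset: what is moved stays moved. The work goes in short steps, Python scripts to look and compute and a tool call to move; the robot and the scene stay as the last step left them, time stands still between calls to the robot, and variables do not carry over. Pictures are saved under pics/ and viewed, and the job is handed in when it is done.

Besides the shell and the picture viewer there is one more tool, called after "Request:" as name([rows], argument=value, ...), one row to a line, values as JSON. drive_tool: Moves the arm, as the interface text tells. Its arguments: {"type":"object","properties":{"deltas":{"type":"array"},"grip":{"type":"number"},"squeeze":{"type":"number"}},"required":["deltas"]}

```bash
mkdir -p pics; cat > h.py <<'E'
import numpy as np, cv2
from bench import r
def cap(n):
    o=r.get_obs(); c=r.capture(n); np.savez('cap_'+n+'.npz',**{k:v for k,v in c.items()}, tp=o['tool_pos'],tr=o['tcp_rot']); return o,c
E
python3 - <<'E'
from h import *
for n in ['scene','top']:
    o,c=cap(n); cv2.imwrite(f'pics/{n}1.png',c['image'][:,:,::-1]); print(n,c['vertical_fov'],c['cx'],c['cy'],c['pose'].round(3).tolist())
print(r.get_obs())
E
```

```text
scene 57.69251219753337 274.1061711182753 209.55358553703567 [[-0.595, 0.666, -0.45, 0.823], [0.803, 0.503, -0.319, 0.182], [0.014, -0.551, -0.834, 0.82], [0.0, 0.0, 0.0, 1.0]]
top 54.617701371536135 284.7628489879159 210.10301792875995 [[0.017, -0.993, 0.115, 0.333], [-0.999, -0.014, 0.034, -0.118], [-0.032, -0.116, -0.993, 1.018], [0.0, 0.0, 0.0, 1.0]]
{'time_s': 0.1, 'joint_positions': array([67.46097476, 19.06964239, -3.70750051, 83.70083156,  1.23698213,
       77.34371882, -5.07030224]), 'qd': array([-0.00553149, -0.08523323, -0.03356159, -0.11145869, -0.0562713 ,
        0.00625903,  0.06179488]), 'joint_efforts': array([ 2.79471358e-03, -6.24548864e+01,  2.56970833e-02, -3.90718675e+01,
       -6.14558347e-02,  3.65431141e-02,  3.33298760e-05]), 'tool_pos': array([ 0.22643572, -0.58241866,  0.40402233]), 'tcp_rot': array([-1.79925671e+02,  2.59921994e-03,  2.12459198e+01]), 'wrist_force': array([-1.14576479, -0.33527056, -0.05702264]), 'moment': array([-0.0325884 , -0.06629611, -0.0057592 ]), 'finger_gap': 0.08679609692539898}
```

View pics/scene1.png

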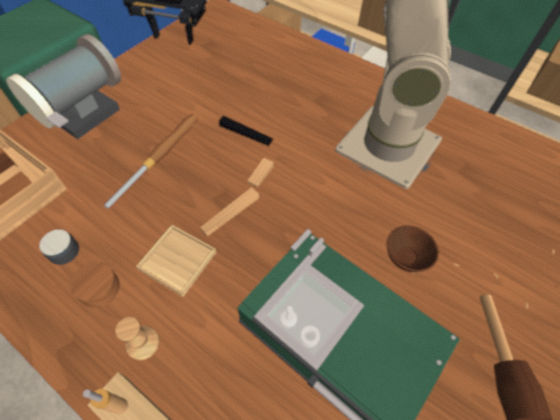

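View pics/top1.png

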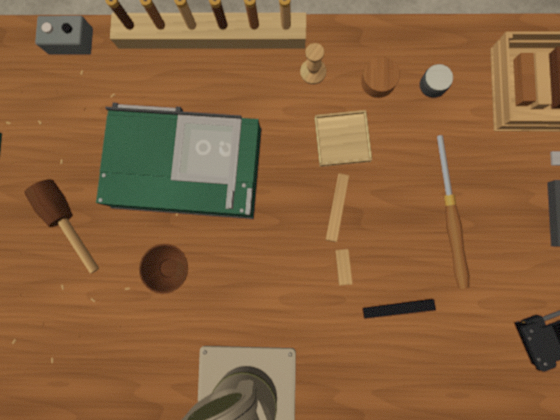

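The top view shows the long wedge at (338,207), the short wedge at (344,267) and the black look-alike at (399,308). The tray is at (343,138). The well has its lug at (229,195), the bar at (248,200), the drive centre at about (224,149) and the ring at (203,147). I'll measure these next.

```bash
cat >> h.py <<'E'
def load(n):
    return dict(np.load('cap_'+n+'.npz'))
def rpy(a):
    from scipy.spatial.transform import Rotation as R
    return R.from_euler('xyz',a,degrees=True).as_matrix()
def pose(c):
    if 'pose' in c: return c['pose']
    T=np.eye(4);T[:3,:3]=rpy(c['tr']);T[:3,3]=c['tp'];return T@c['tool_from_camera']
def cloud(c):
    H,W=c['depth'].shape; f=H/2/np.tan(np.radians(c['vertical_fov'])/2)
    u,v=np.meshgrid(np.arange(W),np.arange(H)); d=c['depth']
    P=np.stack([(u-c['cx'])/f*d,(v-c['cy'])/f*d,d],-1); T=pose(c)
    return P@T[:3,:3].T+T[:3,3]
def atz(c,u,v,z):
    H=c['depth'].shape[0]; f=H/2/np.tan(np.radians(c['vertical_fov'])/2); T=pose(c)
    d=T[:3,:3]@np.array([(u-c['cx'])/f,(v-c['cy'])/f,1]); return T[:3,3]+d*(z-T[2,3])/d[2]
def big(c,x0,y0,x1,y1,s,name):
    im=cv2.resize(c['image'][y0:y1,x0:x1,::-1],None,fx=s,fy=s,interpolation=cv2.INTER_CUBIC); cv2.imwrite('pics/'+name,im)
def rect(P,mask,zlo,zhi,w):
    """min-area rect in world xy of points in window mask with z in range"""
    u0,v0,u1,v1=w; Q=P[v0:v1,u0:u1].reshape(-1,3); Q=Q[(Q[:,2]>zlo)&(Q[:,2]<zhi)]
    return Q
E
python3 - <<'E'
from h import *
c=load('top');P=cloud(c)
big(c,90,90,270,230,4,'well1.png'); big(c,300,100,440,330,2.5,'wedge1.png')
print('table z',np.median(P[240:330,280:330,2]))
for n,w,lo,hi in [('wedge',(320,165,356,248),.006,.04),('short',(330,244,360,292),.006,.04),('tray',(305,100,380,175),.012,.04),('deck',(90,95,270,230),.07,.1)]:
    Q=rect(P,None,lo,hi,w); rr=cv2.minAreaRect(Q[:,:2].astype(np.float32)*1000); print(n,len(Q),rr,np.percentile(Q[:,2],[5,50,95]))
for u,v in [(229,195),(248,200),(229,188),(224,149),(203,147),(130,150),(215,185)]: print(u,v,P[v,u])
E
```

```text
table z 0.0004457618537022645
wedge 755 ((464.1958923339844, -213.95263671875), (206.99595642089844, 71.31122589111328), 4.910761833190918) [0.01017868 0.01751617 0.02440603]
short 447 ((315.4695739746094, -227.79957580566406), (91.92179107666016, 30.30142593383789), 6.039508819580078) [0.01042673 0.01659515 0.02282474]
tray 496 ((634.7827758789062, -225.90225219726562), (130.86732482910156, 130.7042236328125), 6.208620548248291) [0.01383961 0.01977176 0.02335678]
deck 14950 ((563.5531005859375, 170.52822875976562), (366.7270812988281, 247.50982666015625), 86.43025207519531) [0.08574164 0.08951517 0.09768756]
229 195 [0.4702545  0.03913003 0.11712742]
248 200 [ 0.46214033 -0.00167406  0.09791151]
229 188 [0.4899455  0.04350165 0.09515622]
224 149 [0.58190142 0.05815495 0.09608204]
203 147 [0.58696403 0.10836834 0.09354088]
130 150 [0.57990785 0.28426793 0.08719642]
215 185 [0.49766747 0.07758404 0.08908298]
```

View pics/well1.png

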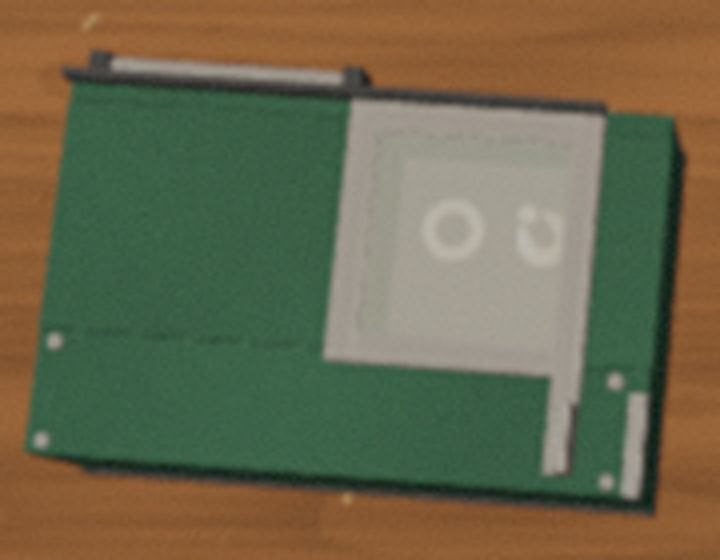

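View pics/wedge1.png

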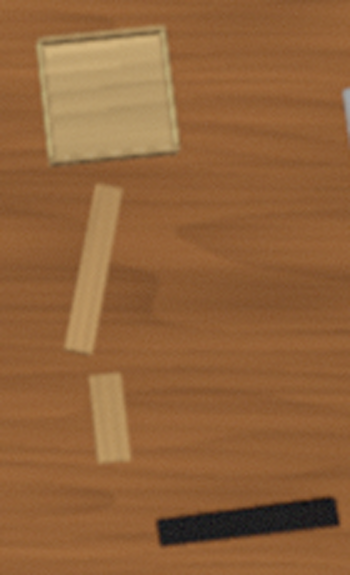

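```bash
python3 - <<'E'
from h import *
c=load('top');P=cloud(c)
Q=P[168:246,322:352].reshape(-1,3);Q=Q[(Q[:,2]>.006)&(Q[:,2]<.04)&(Q[:,0]<.56)&(Q[:,0]>.37)]
print(cv2.minAreaRect(Q[:,:2].astype(np.float32)*1000),len(Q))
m=Q[:,:2].mean(0);w,V=np.linalg.eigh(np.cov((Q[:,:2]-m).T));a=V[:,1]*np.sign(V[0,1]);s=(Q[:,:2]-m)@a
print('mean',m,'axis deg',np.degrees(np.arctan2(a[1],a[0])),'range',np.percentile(s,[0,1,99,100]),'slope',np.polyfit(s,Q[:,2],1))
t=(Q[:,:2]-m)@[-a[1],a[0]];print(np.percentile(t,[0,2,98,100]))
# well yaw: deck rect z 0.08..0.093
D=rect(P,None,.082,.094,(95,100,268,225));print('deck',cv2.minAreaRect(D[:,:2].astype(np.float32)*1000))
# lug top: z>0.105
L=rect(P,None,.108,.13,(200,170,260,225));print('lug',len(L),L.mean(0) if len(L) else 0,cv2.minAreaRect(L[:,:2].astype(np.float32)*1000))
# bar corner px (zoom4, off 90,90) at z .096 ; others
f=lambda x,y,z:(atz(c,90+x/4-.4,90+y/4-.4,z)*1000).round(1)
print('bar top corners',[f(*p,.096) for p in [(630,392),(649,393),(622,497),(641,499)]])
print('lug top corners',[f(*p,.118) for p in [(555,398),(578,402),(543,473),(568,474)]])
print('frame corners',[f(*p,.094) for p in [(350,98),(606,112),(323,358),(553,375)]])
print('deck corners',[f(*p,.088) for p in [(672,117),(652,505),(28,453),(76,82)]])
E
```

```text
((459.86871337890625, -205.85137939453125), (42.4922981262207, 169.62869262695312), 78.25891876220703) 739
mean [ 0.45666659 -0.21183371] axis deg -10.643545273453363 range [-0.08288818 -0.08188347  0.08526448  0.0868415 ] slope [-0.07540367  0.01760917]
[-0.01635846 -0.0128356   0.01265267  0.0264536 ]
deck ((563.7487182617188, 170.5386505126953), (366.63226318359375, 247.3777618408203), 86.47557830810547)
lug 75 [0.46187632 0.03676667 0.11748708] ((461.865966796875, 37.674861907958984), (8.701714515686035, 39.93033981323242), 86.66632843017578)
bar top corners [array([491.2,   1.5,  96. ]), array([490.8,  -9.5,  96. ]), array([430.3,   4.3,  96. ]), array([429.3,  -6.6,  96. ])]
lug top corners [array([483.5,  40.9, 118. ]), array([481.4,  27.8, 118. ]), array([440.9,  46.2, 118. ]), array([440.5,  32.1, 118. ])]
frame corners [array([666.4, 173.5,  94. ]), array([658.7,  20.6,  94. ]), array([509.5, 181.8,  94. ]), array([501. ,  46.7,  94. ])]
deck corners [array([658. , -17.8,  88. ]), array([426.8, -12.1,  88. ]), array([452.2, 355.3,  88. ]), array([677.5, 342.2,  88. ])]
```

```bash
cat > plan.py <<'E'
import sys,json,numpy as np
from scipy.spatial.transform import Rotation as R
from h import *
# usage: plan.py x y z yaw ncalls  (mm, deg) from measured pose
def plan(tx,ty,tz,yaw,n,idle=0):
    o=r.get_obs(); p=np.array(o['tool_pos']); q=R.from_euler('xyz',o['tcp_rot'],degrees=True)
    T=np.array([tx,ty,tz])/1000; Q=R.from_euler('xyz',[180,0,yaw],degrees=True)
    rv=(q.inv()*Q).as_rotvec(); N=5*n-idle; p0,q0=p,q
    print('start',p.round(4),o['tcp_rot'].round(2),'dist/row mm',np.linalg.norm(T-p)/N*1000,'deg/row',np.degrees(np.linalg.norm(rv))/N)
    rows=[]
    for k in range(1,5*n+1):
        s=min(k/N,1); g=p0+(T-p0)*s; G=q0*R.from_rotvec(rv*s)
        d=(q.inv().apply(g-p)*100).round(2); w=(q.inv()*G).as_rotvec().round(3)
        rows.append([float(x)+0. for x in list(d)+list(w)]); p=p+q.apply(d/100); q=q*R.from_rotvec(w)
    for i in range(n): print(json.dumps(rows[5*i:5*i+5]))
if __name__=='__main__':
    a=[float(x) for x in sys.argv[1:]]; plan(*a[:4],int(a[4]),int(a[5]) if len(a)>5 else 0)
E
python3 plan.py 400 -215 420 -10.6 2
```

```text
start [ 0.2264 -0.5824  0.404 ] [-179.93    0.     21.25] dist/row mm 40.66648752660891 deg/row 3.184600267527343
[[2.95, -2.8, -0.16, 0.0, 0.0, 0.056], [2.79, -2.95, -0.15, 0.0, 0.0, 0.055], [2.62, -3.11, -0.16, 0.0, 0.0, 0.056], [2.44, -3.24, -0.16, 0.0, 0.0, 0.055], [2.26, -3.38, -0.15, -0.001, 0.0, 0.056]]
[[2.07, -3.5, -0.16, 0.0, 0.0, 0.055], [1.87, -3.6, -0.16, 0.0, 0.0, 0.056], [1.67, -3.71, -0.16, 0.0, 0.0, 0.056], [1.46, -3.79, -0.16, 0.0, 0.0, 0.055], [1.25, -3.87, -0.16, 0.0, 0.0, 0.056]]
```

Request:
drive_tool([
  [2.95,-2.8,-0.16,0,0,0.056],
  [2.8,-2.95,-0.16,0,0,0.055],
  [2.62,-3.1,-0.16,0,0,0.056],
  [2.44,-3.24,-0.16,0,0,0.055],
  [2.26,-3.38,-0.16,0,0,0.056],
], grip=0.2)

```text
time_s: 0.72
tool_pos: [0.3137, -0.3975, 0.4125]
tcp_rot: [-180.0, 0.0, 5.2]
wrist_force: [1.0, 0.7, 0.1]
finger_gap: 0.0701
```

Request:
drive_tool([
  [2.07,-3.5,-0.16,0,0,0.055],
  [1.87,-3.6,-0.16,0,0,0.056],
  [1.67,-3.7,-0.16,0,0,0.056],
  [1.46,-3.8,-0.16,0,0,0.055],
  [1.25,-3.87,-0.16,0,0,0.056],
])

```text
time_s: 1.35
tool_pos: [0.4005, -0.2138, 0.4206]
tcp_rot: [180.0, 0.0, -10.7]
wrist_force: [0.3, -0.2, 0.7]
finger_gap: 0.0696
```

```bash
python3 - <<'E'
from h import *
o,c=cap('wrist'); cv2.imwrite('pics/w1.png',c['image'][:,:,::-1]); print(o['tool_pos'],o['tcp_rot'],o['qd'].round(1),o['joint_positions'].round(1)); print(c['tool_from_camera'].round(3))
E
```

```text
[ 0.40047376 -0.21383433  0.42060021] [ 1.79995631e+02  1.75537083e-02 -1.07173728e+01] [-18.4  -3.4 -21.    1.4  -1.9   1.5 -64.1] [ 44.3  -2.2 -21.2 105.8  -0.8  76.3 -77.4]
[[ 0.001 -0.966 -0.258  0.071]
 [ 1.     0.001  0.    -0.   ]
 [-0.    -0.258  0.966  0.019]
 [ 0.     0.     0.     1.   ]]
```

View pics/w1.png

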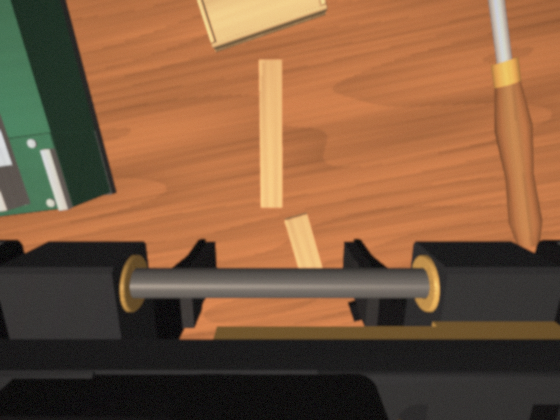

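The wrist view shows the long pale wedge at (270,133), aligned with the tool, and the short one at (303,242). The black one is out of view. The long pale one is the target.

```bash
python3 - <<'E'
from h import *
o,c=cap('wrist');P=cloud(c);big(c,230,40,330,280,2.5,'w2.png')
Q=P[45:212,240:300].reshape(-1,3);Q=Q[(Q[:,2]>.006)&(Q[:,2]<.04)&(Q[:,0]<.56)]
rr=cv2.minAreaRect(Q[:,:2].astype(np.float32)*1000);print(rr,len(Q))
m=Q[:,:2].mean(0);w,V=np.linalg.eigh(np.cov((Q[:,:2]-m).T));a=V[:,1]*np.sign(V[0,1]);s=(Q[:,:2]-m)@a
print(m,np.degrees(np.arctan2(a[1],a[0])),np.percentile(s,[0,1,99,100]),np.polyfit(s,Q[:,2],1)); print(o['tool_pos'],o['tcp_rot'])
E
python3 plan.py 458 -212 230 -10.6 1
```

```text
start [ 0.4019 -0.2112  0.4209] [-1.7996e+02 -3.0000e-02 -1.0330e+01] dist/row mm 39.801626824995296 deg/row 0.05464375518157037
[[1.11, -0.18, 3.82, 0.0, 0.0, 0.001], [1.1, -0.19, 3.82, 0.0, 0.0, 0.001], [1.11, -0.18, 3.82, 0.0, 0.0, 0.001], [1.1, -0.19, 3.82, 0.0, 0.0, 0.001], [1.11, -0.19, 3.82, -0.001, -0.001, 0.001]]Traceback (most recent call last):
  File "<stdin>", line 2, in <module>
  File "h.py", line 16, in cloud
    P=np.stack([(u-c['cx'])/f*d,(v-c['cy'])/f*d,d],-1); T=pose(c)
                                                          ~~~~^^^
  File "h.py", line 12, in pose
    T=np.eye(4);T[:3,:3]=rpy(c['tr']);T[:3,3]=c['tp'];return T@c['tool_from_camera']
                             ~^^^^^^
KeyError: 'tr'
```

```bash
sed -i "s/; return o,c/; c['tp']=o['tool_pos']; c['tr']=o['tcp_rot']; return o,c/" h.py; python3 - <<'E'
from h import *
c=load('wrist');P=cloud(c);big(c,230,40,330,280,2.5,'w2.png')
Q=P[45:212,240:300].reshape(-1,3);Q=Q[(Q[:,2]>.006)&(Q[:,2]<.04)&(Q[:,0]<.555)]
rr=cv2.minAreaRect(Q[:,:2].astype(np.float32)*1000);print(rr,len(Q))
m=Q[:,:2].mean(0);w,V=np.linalg.eigh(np.cov((Q[:,:2]-m).T));a=V[:,1]*np.sign(V[0,1]);s=(Q[:,:2]-m)@a
print(m,np.degrees(np.arctan2(a[1],a[0])),np.percentile(s,[0,1,99,100]),np.polyfit(s,Q[:,2],1)); print(c['tp'],c['tr'])
E
```

```text
((460.0744934082031, -214.69931030273438), (26.05116844177246, 168.87069702148438), 79.22307586669922) 3259
[ 0.46404971 -0.21540532] -10.571137532686128 [-0.08849957 -0.08670961  0.07899095  0.08039862] [-0.07934792  0.01759016]
[ 0.40277794 -0.20888749  0.42103707] [-1.79919659e+02 -4.30446849e-02 -1.05361288e+01]
```

View pics/w2.png

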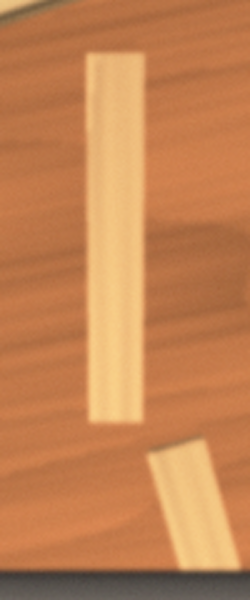

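Request:
drive_tool([
  [1.46,-0.3,4.75,0,0,0],
  [1.46,-0.3,4.75,0,0,0],
  [1.46,-0.3,4.75,0,0,0],
  [1.46,-0.3,4.75,0,0,0],
  [0,0,0,0,0,0],
])

```text
time_s: 2.08
tool_pos: [0.4587, -0.2139, 0.2274]
tcp_rot: [-179.9, 0.4, -10.6]
wrist_force: [-0.6, 1.1, 0.2]
finger_gap: 0.0693
```

```bash
python3 plan.py 459.5 -214 185 -10.6 1 1;python3 - <<'E'
from h import *
print(r.get_obs()['qd'].round(1))
E
```

```text
start [ 0.4587 -0.2139  0.2274] [-179.86    0.39  -10.57] dist/row mm 10.592429936862517 deg/row 0.10279807366046172
[[0.03, 0.0, 1.06, -0.001, 0.002, 0.0], [0.02, 0.0, 1.06, 0.0, 0.001, 0.0], [0.03, 0.0, 1.06, -0.001, 0.002, 0.0], [0.02, 0.0, 1.06, 0.0, 0.002, 0.001], [0.0, 0.0, 0.0, 0.0, 0.0, 0.0]]
[ 0.8 -4.9 -0.2 -2.4 -1.4  3.1  1.3]
```

Request:
drive_tool([
  [0,0,1.1,0,0,0],
  [0,0,1.1,0,0,0],
  [0,0,1.1,0,0,0],
  [0,0,1.1,0,0,0],
  [0,0,0,0,0,0],
])

```text
time_s: 2.7
tool_pos: [0.4594, -0.214, 0.1859]
tcp_rot: [-180.0, 0.1, -10.6]
wrist_force: [0.7, 0.3, 0.2]
finger_gap: 0.0696
```

Request:
drive_tool([
  [0,0,0,0,0,0],
  [0,0,0,0,0,0],
  [0,0,0,0,0,0],
  [0,0,0,0,0,0],
  [0,0,0,0,0,0],
], grip=1, squeeze=40)

```text
time_s: 3.32
tool_pos: [0.4598, -0.2141, 0.1868]
tcp_rot: [180.0, -0.0, -10.6]
wrist_force: [-0.6, 0.8, 0.4]
finger_gap: 0.0275
```

```bash
python3 - <<'E'
from h import *
o=r.get_obs();print(o['finger_gap'])
E
python3 plan.py 455 -80 335 86.5 3 2
```

```text
0.027525183495998033
start [ 0.4598 -0.2141  0.1868] [ 1.7999e+02 -1.0000e-02 -1.0610e+01] dist/row mm 15.378701773025806 deg/row 7.470126520695795
[[-0.23, -1.01, -1.14, 0.0, 0.0, -0.13], [-0.09, -1.02, -1.14, 0.0, 0.0, -0.131], [0.04, -1.04, -1.14, 0.0, 0.0, -0.13], [0.18, -1.01, -1.14, 0.0, 0.0, -0.131], [0.3, -0.99, -1.14, 0.0, 0.0, -0.13]]
[[0.43, -0.94, -1.14, 0.0, 0.0, -0.13], [0.55, -0.87, -1.14, 0.0, 0.0, -0.131], [0.66, -0.8, -1.14, 0.0, 0.0, -0.13], [0.76, -0.7, -1.14, 0.0, 0.0, -0.13], [0.84, -0.6, -1.14, 0.0, 0.0, -0.131]]
[[0.91, -0.48, -1.14, 0.0, 0.0, -0.13], [0.97, -0.36, -1.14, 0.0, 0.0, -0.131], [1.0, -0.24, -1.14, 0.0, 0.0, -0.13], [0.0, 0.0, 0.0, 0.0, 0.0, 0.0], [0.0, 0.0, 0.0, 0.0, 0.0, 0.0]]
```

Request:
drive_tool([
  [0,0,-3,0,0,0],
  [0,0,-3,0,0,-0.13],
  [0,0,-3,0,0,-0.13],
  [0,0,-3,0,0,-0.13],
  [0,0,-3,0,0,-0.13],
])

```text
time_s: 3.95
tool_pos: [0.4596, -0.214, 0.3377]
tcp_rot: [180.0, 0.0, 19.4]
wrist_force: [0.1, 0.6, -1.1]
finger_gap: 0.0257
```

```bash
python3 plan.py 455 -80 335 86.5 2 2
```

```text
start [ 0.4596 -0.214   0.3377] [1.800e+02 1.000e-02 1.943e+01] dist/row mm 16.768916237603847 deg/row 8.383573475746903
[[0.5, -1.6, 0.03, 0.0, 0.0, -0.146], [0.73, -1.51, 0.04, 0.0, 0.0, -0.147], [0.95, -1.38, 0.03, 0.0, 0.0, -0.146], [1.13, -1.24, 0.03, 0.0, 0.0, -0.146], [1.3, -1.05, 0.04, 0.0, 0.0, -0.147]]
[[1.45, -0.86, 0.03, 0.0, 0.0, -0.146], [1.55, -0.63, 0.03, 0.0, 0.0, -0.146], [1.63, -0.4, 0.04, 0.0, 0.0, -0.147], [0.0, 0.0, 0.0, 0.0, 0.0, 0.0], [0.0, 0.0, 0.0, 0.0, 0.0, 0.0]]
```

Request:
drive_tool([
  [0.5,-1.6,0.03,0,0,-0.146],
  [0.73,-1.51,0.03,0,0,-0.147],
  [0.95,-1.38,0.03,0,0,-0.146],
  [1.13,-1.24,0.03,0,0,-0.146],
  [1.3,-1.05,0.03,0,0,-0.147],
])

```text
time_s: 4.58
tool_pos: [0.4571, -0.1298, 0.3352]
tcp_rot: [-180.0, 0.0, 61.4]
wrist_force: [-0.8, 0.1, -0.6]
finger_gap: 0.0257
```

Request:
drive_tool([
  [1.45,-0.86,0.03,0,0,-0.146],
  [1.55,-0.63,0.03,0,0,-0.146],
  [1.63,-0.4,0.03,0,0,-0.147],
  [0,0,0,0,0,0],
  [0,0,0,0,0,0],
])

```text
time_s: 5.2
tool_pos: [0.4557, -0.0808, 0.3343]
tcp_rot: [-180.0, 0.0, 86.1]
wrist_force: [-0.5, -0.5, -1.3]
finger_gap: 0.0253
```

```bash
python3 - <<'E'
from h import *
o,c=cap('wrist'); cv2.imwrite('pics/w3.png',c['image'][:,:,::-1]); print(o['tool_pos'],o['tcp_rot'],o['qd'].round(1))
P=cloud(c)
L=P.reshape(-1,3);L=L[(L[:,2]>.108)&(L[:,2]<.125)&(L[:,0]>.42)&(L[:,0]<.5)&(L[:,1]>.02)&(L[:,1]<.06)]
print('lug',len(L),L.mean(0),cv2.minAreaRect(L[:,:2].astype(np.float32)*1000))
print(np.percentile(L[:,1],[2,98]))
o,c=cap('scene'); cv2.imwrite('pics/s3.png',c['image'][:,:,::-1])
E
```

```text
[ 0.45574331 -0.08077165  0.33430616] [-1.79999980e+02  2.09402567e-02  8.60556739e+01] [ 0.2  0.2  0.2 -0.1 -0.1  0.   0.4]
lug 1371 [0.46312143 0.03537224 0.11751281] ((462.7983093261719, 36.17298126220703), (8.619007110595703, 39.7186279296875), 86.45512390136719)
[0.03134438 0.04025976]
```

View pics/w3.png

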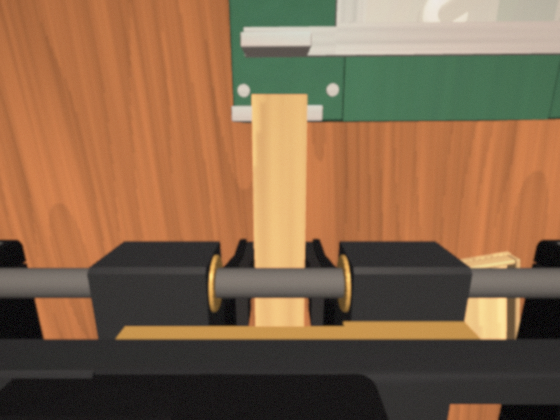

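View pics/s3.png

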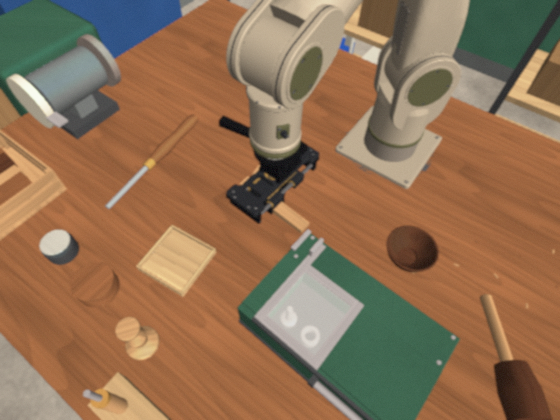

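The wedge is held with its thin end leading, at (280,97). The lug is at (277,45) and the bar at (277,113). I'll measure the wedge as it sits in the gripper.

```bash
python3 - <<'E'
from h import *
c=load('wrist');P=cloud(c)
Q=P[98:235,255:305].reshape(-1,3);Q=Q[(Q[:,2]>.15)&(Q[:,2]<.18)]
m=Q[:,:2].mean(0);w,V=np.linalg.eigh(np.cov((Q[:,:2]-m).T));a=V[:,1]*np.sign(V[1,1]);s=(Q[:,:2]-m)@a
print(len(Q),m,np.degrees(np.arctan2(a[1],a[0])),np.percentile(s,[1,99,100]),np.polyfit(s,Q[:,2],1),'front tip',m+a*np.percentile(s,99.5))
t=(Q[:,:2]-m)@[-a[1],a[0]];print(np.percentile(t,[1,99]))
B=P.reshape(-1,3);B=B[(B[:,2]>.0925)&(B[:,2]<.100)&(B[:,1]<.012)&(B[:,1]>-.03)&(B[:,0]>.41)&(B[:,0]<.51)];print('bar',len(B),cv2.minAreaRect(B[:,:2].astype(np.float32)*1000))
E
python3 plan.py 455 -71.7 288 86.5 1 1
```

```text
6818 [ 0.46046742 -0.0301029 ] 86.10547270587986 [-0.03310322  0.03145223  0.03200005] [-0.07622114  0.16013889] front tip [0.46263131 0.00168295]
[-0.01191987  0.01190115]
bar 557 ((460.653564453125, -2.749849319458008), (9.574835777282715, 59.718910217285156), 86.73954772949219)
start [ 0.4558 -0.0808  0.3343] [-1.800e+02  1.000e-02  8.609e+01] dist/row mm 11.800746313101453 deg/row 0.10208304406652947
[[0.23, -0.03, 1.16, 0.0, 0.0, -0.002], [0.22, -0.04, 1.16, 0.0, 0.0, -0.002], [0.23, -0.03, 1.15, 0.0, 0.0, -0.001], [0.23, -0.04, 1.16, 0.0, 0.0, -0.002], [0.0, 0.0, 0.0, 0.0, 0.0, 0.0]]
```

Request:
drive_tool([
  [0.3,-0.04,1.18,0,0,-0.002],
  [0.3,-0.04,1.18,0,0,-0.002],
  [0.3,-0.04,1.18,0,0,-0.002],
  [0.3,-0.04,1.18,0,0,-0.001],
  [0,0,0,0,0,0],
])

```text
time_s: 5.92
tool_pos: [0.4546, -0.0676, 0.2861]
tcp_rot: [-179.9, -0.0, 86.7]
wrist_force: [-0.5, 0.1, -0.6]
finger_gap: 0.0255
```

Request:
drive_tool([
  [0.5,0,0,0,0,0],
  [0.7,0,0,0,0,0],
  [0.8,0,0,0,0,0],
  [1,0,0,0,0,0],
  [1,0,0,0,0,0],
])

```text
time_s: 6.55
tool_pos: [0.4574, -0.0276, 0.2873]
tcp_rot: [180.0, 0.0, 86.7]
wrist_force: [1.4, -3.3, 0.8]
finger_gap: 0.0254
```

```bash
python3 - <<'E'
from h import *
o=r.get_obs();print(o['tool_pos'],o['tcp_rot'],o['wrist_force'])
o,c=cap('wrist'); cv2.imwrite('pics/w4.png',c['image'][:,:,::-1])
E
```

```text
[ 0.45739134 -0.02761863  0.2873468 ] [1.79965185e+02 3.45413313e-02 8.66559670e+01] [ 1.42444411 -3.3283259   0.77092876]
```

View pics/w4.png

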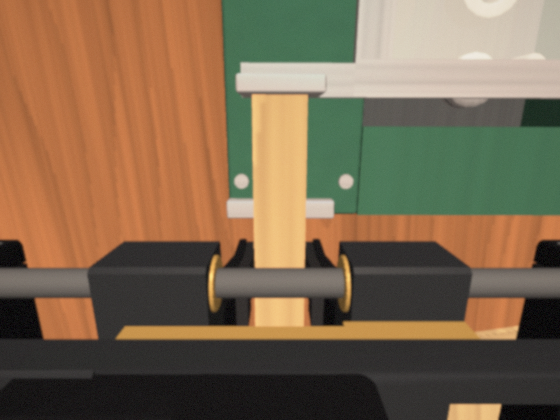

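Request:
drive_tool([
  [1.4,0,0,0,0,0],
  [1.4,0,0,0,0,0],
  [1.4,0,0,0,0,0],
  [1.4,0,0,0,0,0],
  [1.4,0,0,0,0,0],
])

```text
time_s: 7.22
tool_pos: [0.4615, 0.0424, 0.2872]
tcp_rot: [180.0, 0.0, 86.7]
wrist_force: [1.2, -5.5, 0.8]
finger_gap: 0.0257
```

Request:
drive_tool([
  [1.4,0,0,0,0,0],
  [1.4,0,0,0,0,0],
  [1.4,0,0,0,0,0],
  [1.2,0,0,0,0,0],
  [0,0,0,0,0,0],
])

```text
time_s: 7.85
tool_pos: [0.4645, 0.0965, 0.2872]
tcp_rot: [180.0, 0.0, 86.7]
wrist_force: [1.9, -5.7, 0.7]
finger_gap: 0.0256
```

```bash
python3 - <<'E'
from h import *
o=r.get_obs();print(o['tool_pos'],o['tcp_rot'],o['wrist_force'])
o,c=cap('wrist'); cv2.imwrite('pics/w5.png',c['image'][:,:,::-1])
P=cloud(c)
L=P.reshape(-1,3);L=L[(L[:,2]>.112)&(L[:,2]<.123)&(L[:,0]>.43)&(L[:,0]<.51)&(L[:,1]>.15)&(L[:,1]<.22)]
print('lug',len(L),cv2.minAreaRect(L[:,:2].astype(np.float32)*1000) if len(L) else 0)
Q=P[98:235,255:305].reshape(-1,3);Q=Q[(Q[:,2]>.105)&(Q[:,2]<.122)&(Q[:,1]<.185)]
m=Q[:,:2].mean(0);w,V=np.linalg.eigh(np.cov((Q[:,:2]-m).T));a=V[:,1]*np.sign(V[1,1]);s=(Q[:,:2]-m)@a
print(len(Q),m,np.degrees(np.arctan2(a[1],a[0])),np.polyfit(s,Q[:,2],1),'front tip',m+a*np.percentile(s,99.5))
for n in ['top','scene']:
    o,c=cap(n); cv2.imwrite(f'pics/{n}5.png',c['image'][:,:,::-1])
big(c,220,210,420,380,4,'s5b.png')
E
```

```text
[0.46451992 0.09650651 0.28721728] [1.79976713e+02 1.31886106e-04 8.67407653e+01] [ 1.89356192 -5.74587415  0.67689676]
lug 3369 ((471.1077575683594, 169.33123779296875), (39.56718444824219, 39.9244270324707), 87.14873504638672)
6823 [0.46871907 0.14731451] 86.82621990630511 [-0.07470438  0.11315199] front tip [0.47047994 0.17907066]
```

View pics/w5.png

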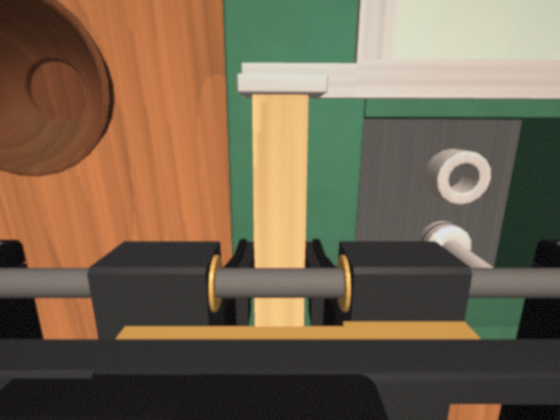

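View pics/s5b.png

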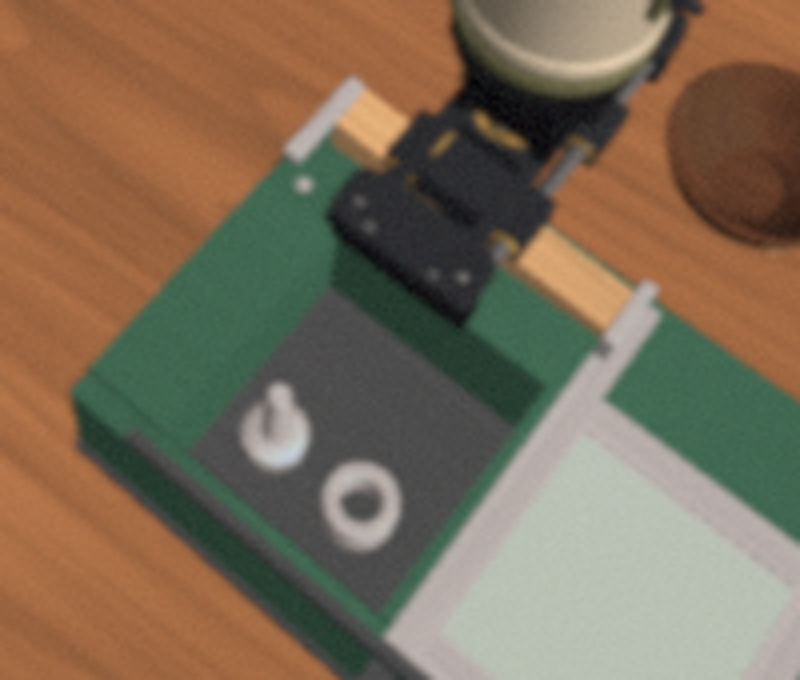

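Request:
drive_tool([
  [0,0,0.4,0,0,0],
  [0,0,0.4,0,0,0],
  [0,0,0.35,0,0,0],
  [0,0,0,0,0,0],
  [-0.3,0,0,0,0,0],
])

```text
time_s: 8.62
tool_pos: [0.4642, 0.0936, 0.2762]
tcp_rot: [180.0, -0.1, 86.7]
wrist_force: [-1.1, 0.6, 6.8]
finger_gap: 0.0253
```

Request:
drive_tool([
  [-0.2,0,0,0,0,0],
  [-0.1,0,0,0,0,0],
  [-0.1,0,0,0,0,0],
  [0,0,0.05,0,0,0],
  [0,0,0,0,0,0],
])

```text
time_s: 9.25
tool_pos: [0.464, 0.0898, 0.2761]
tcp_rot: [180.0, -0.0, 86.7]
wrist_force: [-4.6, -1.6, 13.0]
finger_gap: 0.0257
```

```bash
python3 - <<'E'
from h import *
o,c=cap('scene');big(c,260,210,420,330,5,'s6b.png')
E
```

```text
(no output)
```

View pics/s6b.png

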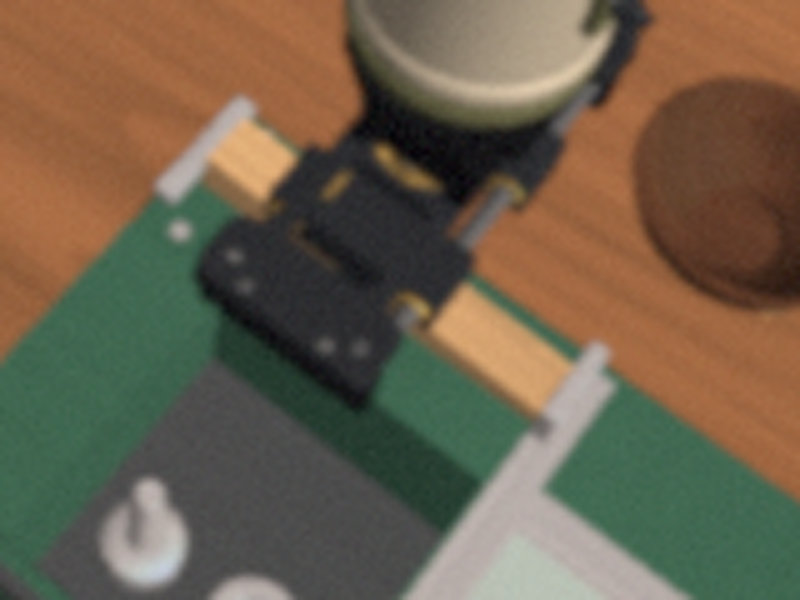

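The wedge is down on the deck, with its rear at the bar and its tip at the lug. Releasing it now.

Request:
drive_tool([
  [-0.05,0,-0.05,0,0,0],
  [0,0,0,0,0,0],
  [0,0,0,0,0,0],
  [0,0,0,0,0,0],
  [0,0,0,0,0,0],
], grip=0.45)

```text
time_s: 9.93
tool_pos: [0.464, 0.0883, 0.2756]
tcp_rot: [-180.0, -0.0, 86.7]
wrist_force: [-0.4, 0.0, -0.1]
finger_gap: 0.0475
```

Request:
drive_tool([
  [0,0,-0.8,0,0,0],
  [0,0,-2,0,0,0],
  [0,0,-3,0,0,0],
  [0,0,-4,0,0,0],
  [0,0,-4,0,0,0],
])

```text
time_s: 10.55
tool_pos: [0.4637, 0.0884, 0.4155]
tcp_rot: [180.0, 0.0, 86.7]
wrist_force: [0.2, -0.0, -0.1]
finger_gap: 0.0478
```

Request:
drive_tool([
  [-2,3.5,0,0,0,0],
  [-2,0,0,0,0,0],
  [-2,0,0,0,0,0],
  [0,0,0,0,0,0],
  [0,0,0,0,0,0],
])

```text
time_s: 11.18
tool_pos: [0.4954, 0.0273, 0.414]
tcp_rot: [180.0, -0.0, 86.7]
wrist_force: [-0.1, 0.1, 1.0]
finger_gap: 0.0477
```

```bash
python3 - <<'E'
from h import *
o,c=cap('wrist');cv2.imwrite('pics/w7.png',c['image'][:,:,::-1]);print(o['tool_pos'],o['tcp_rot'],o['qd'].round(1))
P=cloud(c)
o,c=cap('top');big(c,90,90,270,230,4,'t7.png');P=cloud(c)
L=P.reshape(-1,3);L=L[(L[:,2]>.1)&(L[:,2]<.123)&(L[:,0]>.43)&(L[:,0]<.5)&(L[:,1]>-.01)&(L[:,1]<.175)]
print(len(L),cv2.minAreaRect(L[:,:2].astype(np.float32)*1000))
E
```

```text
[0.49540151 0.02730741 0.41400726] [ 1.79970350e+02 -1.06766784e-02  8.67256270e+01] [-0.5  0.1 -0.3  0.   0.1 -0.   0.1]
159 ((459.94677734375, 16.509641647338867), (32.06428527832031, 55.60093307495117), 20.969743728637695)
```

View pics/w7.png

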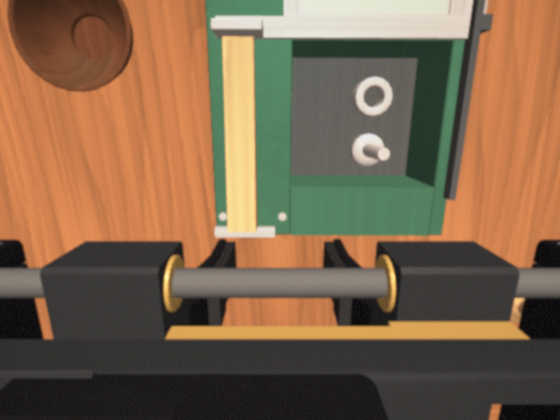

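View pics/t7.png

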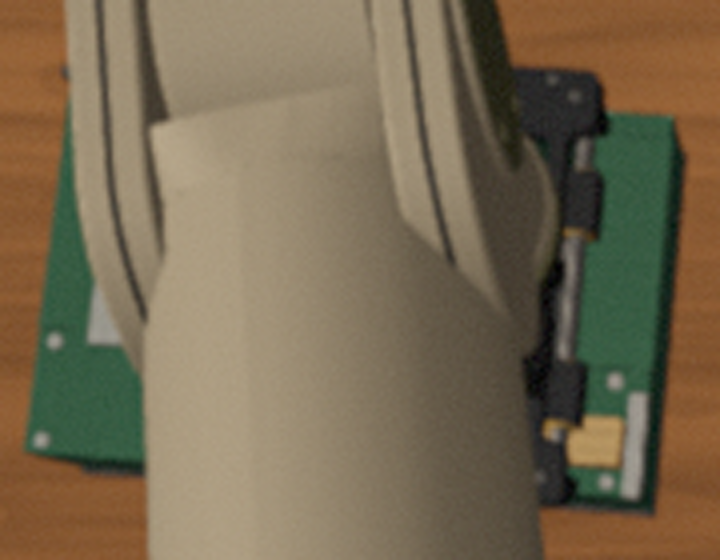

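The wrist view shows the hatch open, with the wedge lying from the bar (245,231) to the lug (238,30). The drive centre's shank top is at (383,154) and its head at (369,149). The ring is at (374,96).

```bash
python3 - <<'E'
from h import *
c=load('wrist');P=cloud(c);big(c,330,60,430,200,5,'w7b.png')
Q=P[120:185,345:400].reshape(-1,3)
T=Q[(Q[:,2]>.075)&(Q[:,2]<.09)&(Q[:,0]>.54)&(Q[:,1]<.11)];print('top',len(T),T[:,:3].mean(0),T.min(0),T.max(0))
for lo,hi in [(.04,.05),(.05,.06),(.06,.07),(.07,.08)]:
    S=Q[(Q[:,2]>lo)&(Q[:,2]<hi)&(Q[:,0]>.54)&(Q[:,1]<.12)];print(lo,len(S),S.mean(0).round(4) if len(S) else 0)
H=Q[(Q[:,2]>.029)&(Q[:,2]<.037)];print('head',len(H),cv2.minEnclosingCircle(H[:,:2].astype(np.float32)*1000))
print('via px top',atz(c,384,154,.085),'head',atz(c,369,149.5,.033))
E
```

```text
top 236 [0.5959943  0.0593525  0.08304319] [0.56414446 0.03297416 0.07505097] [0.61908364 0.07233486 0.08804329]
0.04 97 [0.5974 0.047  0.0453]
0.05 143 [0.5965 0.0429 0.0551]
0.06 112 [0.5951 0.0473 0.0651]
0.07 139 [0.5918 0.0444 0.0742]
head 596 ((604.9388427734375, 49.65202713012695), 34.698204040527344)
via px top [0.59986269 0.06512961 0.085     ] head [0.59961866 0.06558645 0.033     ]
```

View pics/w7b.png

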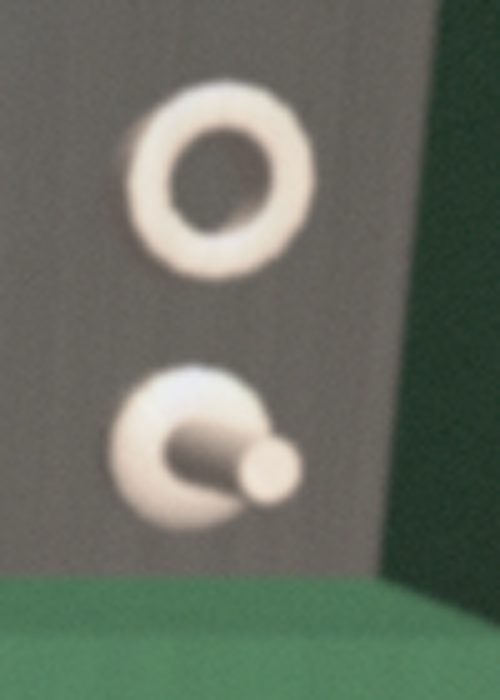

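Request:
drive_tool([
  [1.09,2.55,3.1,0,0,0],
  [1.09,2.55,3.1,0,0,0],
  [1.09,2.55,3.1,0,0,0],
  [1.09,2.55,3.1,0,0,0],
  [0,0,0,0,0,0],
], grip=0.55)

```text
time_s: 11.9
tool_pos: [0.5999, 0.0653, 0.2867]
tcp_rot: [-179.7, -0.1, 86.8]
wrist_force: [-0.7, 0.1, 0.0]
finger_gap: 0.0393
```

Request:
drive_tool([
  [0,0,0,0,0,0],
  [0,0,0,0,0,0],
  [0,0,0,0,0,0],
  [0,0,0,0,0,0],
  [0,0,0,0,0,0],
])

```text
time_s: 12.52
tool_pos: [0.5998, 0.0639, 0.2899]
tcp_rot: [180.0, 0.0, 86.7]
wrist_force: [0.1, 0.2, 0.3]
finger_gap: 0.0389
```

```bash
python3 - <<'E'
from h import *
o,c=cap('wrist');cv2.imwrite('pics/w8.png',c['image'][:,:,::-1]);print(o['tool_pos'],o['tcp_rot'],o['finger_gap'])
o,c=cap('scene');big(c,220,190,400,360,4,'s8.png')
E
python3 plan.py 599.8 65.1 241 86.7 1 1
```

```text
[0.59978653 0.06385794 0.28990811] [1.79975091e+02 1.24834610e-02 8.66691638e+01] 0.03887555520038173
start [0.5998 0.0639 0.2897] [1.7999e+02 1.0000e-02 8.6670e+01] dist/row mm 12.184189217915662 deg/row 0.007548525016737896
[[0.03, 0.0, 1.22, 0.0, 0.0, 0.0], [0.03, 0.0, 1.22, 0.0, 0.0, 0.0], [0.03, -0.01, 1.21, 0.0, 0.0, 0.0], [0.03, 0.0, 1.22, 0.0, 0.0, 0.0], [0.0, 0.0, 0.0, 0.0, 0.0, 0.0]]
```

View pics/w8.png

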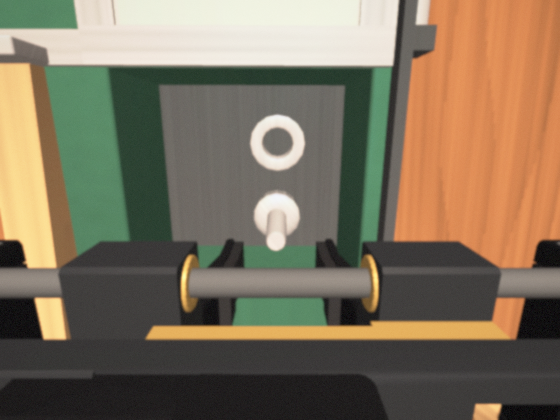

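View pics/s8.png

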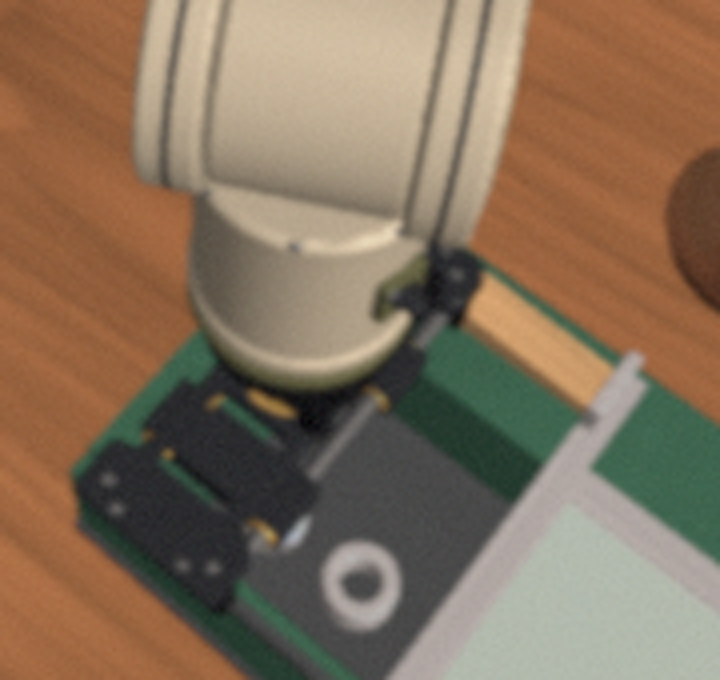

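Request:
drive_tool([
  [0.04,0,1.22,0,0,0],
  [0.04,0,1.22,0,0,0],
  [0.04,0,1.22,0,0,0],
  [0,0,1.2,0,0,0],
  [0,0,0,0,0,0],
])

```text
time_s: 13.25
tool_pos: [0.5995, 0.0651, 0.2397]
tcp_rot: [-179.9, 0.0, 86.7]
wrist_force: [0.3, 0.1, 0.1]
finger_gap: 0.0391
```

Request:
drive_tool([
  [0,0,0,0,0,0],
  [0,0,0,0,0,0],
  [0,0,0,0,0,0],
  [0,0,0,0,0,0],
  [0,0,0,0,0,0],
], grip=1, squeeze=40)

```text
time_s: 13.88
tool_pos: [0.5999, 0.0652, 0.2411]
tcp_rot: [180.0, 0.0, 86.7]
wrist_force: [-0.1, -0.6, 1.1]
finger_gap: 0.0122
```

Request:
drive_tool([
  [0,0,-0.5,0,0,0],
  [0,0,-2,0,0,0],
  [0,0,-3.5,0,0,0],
  [0,0,-4,0,0,0],
  [0,0,-4,0,0,0],
])

```text
time_s: 14.5
tool_pos: [0.5997, 0.0653, 0.3837]
tcp_rot: [179.9, -0.0, 86.7]
wrist_force: [1.3, 0.1, -2.8]
finger_gap: 0.0127
```

```bash
python3 - <<'E'
from h import *
o,c=cap('wrist');cv2.imwrite('pics/w9.png',c['image'][:,:,::-1]);print(o['tool_pos'],o['tcp_rot'],o['finger_gap'],o['wrist_force'])
o,c=cap('scene');big(c,220,150,400,350,3,'s9.png')
E
python3 plan.py 635 -226 370 20 3 2
```

```text
[0.59965284 0.06532813 0.38374936] [ 1.79940013e+02 -7.02013325e-03  8.66961695e+01] 0.01265565084212439 [ 1.25952477  0.09046512 -2.77352693]
start [0.6006 0.066  0.3873] [ 1.7953e+02 -7.0000e-02  8.6690e+01] dist/row mm 22.657164947751454 deg/row 5.130258724223603
[[-2.23, 0.39, 0.13, 0.001, 0.0, 0.09], [-2.18, 0.59, 0.14, 0.0, -0.001, 0.089], [-2.12, 0.79, 0.13, 0.0, 0.0, 0.09], [-2.04, 0.97, 0.14, 0.001, -0.001, 0.089], [-1.95, 1.15, 0.13, 0.001, 0.0, 0.09]]
[[-1.84, 1.32, 0.14, 0.0, -0.001, 0.089], [-1.71, 1.47, 0.13, 0.001, 0.0, 0.09], [-1.58, 1.63, 0.14, 0.0, -0.001, 0.089], [-1.42, 1.76, 0.14, 0.001, 0.0, 0.09], [-1.26, 1.88, 0.13, 0.0, 0.0, 0.089]]
[[-1.08, 1.98, 0.14, 0.001, -0.001, 0.09], [-0.91, 2.07, 0.13, 0.0, 0.0, 0.089], [-0.71, 2.15, 0.13, 0.001, -0.001, 0.09], [0.0, 0.0, 0.0, 0.0, 0.0, 0.0], [0.0, 0.0, 0.0, 0.0, 0.0, 0.0]]
```

View pics/w9.png

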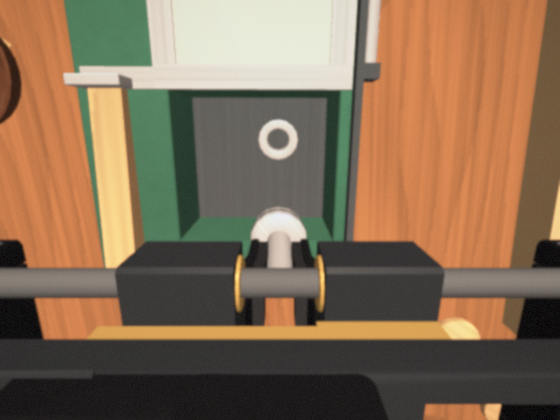

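View pics/s9.png

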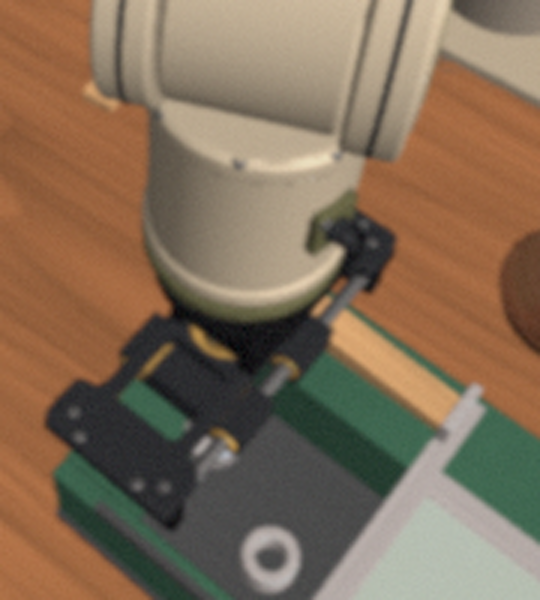

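Request:
drive_tool([
  [-2.23,0.39,0.08,0,0,0.09],
  [-2.18,0.59,0.08,0,0,0.09],
  [-2.12,0.79,0.08,0,0,0.09],
  [-2.04,0.97,0.08,0,0,0.09],
  [-1.95,1.15,0.08,0,0,0.09],
])

```text
time_s: 15.22
tool_pos: [0.6129, -0.0478, 0.3772]
tcp_rot: [-180.0, 0.0, 60.7]
wrist_force: [-0.1, -0.5, -2.9]
finger_gap: 0.0126
```

Request:
drive_tool([
  [-1.84,1.32,0.08,0,0,0.09],
  [-1.71,1.47,0.08,0,0,0.09],
  [-1.58,1.63,0.08,0,0,0.09],
  [-1.42,1.76,0.08,0,0,0.09],
  [-1.26,1.88,0.08,0,0,0.09],
])

```text
time_s: 15.85
tool_pos: [0.6256, -0.1602, 0.3732]
tcp_rot: [-180.0, 0.0, 35.0]
wrist_force: [0.5, -1.0, -3.7]
finger_gap: 0.0126
```

Request:
drive_tool([
  [-1.08,1.98,0,0,0,0.09],
  [-0.9,2.07,0,0,0,0.09],
  [-0.7,2.15,0,0,0,0.09],
  [0,0,0,0,0,0],
  [0,0,0,0,0,0],
])

```text
time_s: 16.48
tool_pos: [0.6336, -0.2259, 0.3731]
tcp_rot: [-180.0, -0.0, 19.8]
wrist_force: [-0.2, 0.3, -3.3]
finger_gap: 0.0127
```

```bash
python3 - <<'E'
from h import *
o,c=cap('wrist');cv2.imwrite('pics/w10.png',c['image'][:,:,::-1]);print(o['tool_pos'],o['tcp_rot'],o['finger_gap'],o['wrist_force'])
E
python3 plan.py 633 -226 245 20 1 1
```

```text
[ 0.63355449 -0.22590592  0.3730734 ] [-1.79951449e+02 -1.03182452e-02  1.97622582e+01] 0.012724017901147324 [-0.16086423  0.28297704 -3.31251689]
start [ 0.6336 -0.2256  0.3732] [-1.7996e+02 -2.0000e-02  1.9780e+01] dist/row mm 32.04011467494431 deg/row 0.055096139998176565
[[-0.02, 0.01, 3.2, 0.0, 0.0, -0.001], [-0.02, 0.0, 3.21, 0.0, 0.0, -0.001], [-0.02, 0.01, 3.2, -0.001, 0.0, -0.001], [-0.02, 0.0, 3.21, 0.0, 0.0, -0.001], [0.0, 0.0, 0.0, 0.0, 0.0, 0.0]]
```

View pics/w10.png

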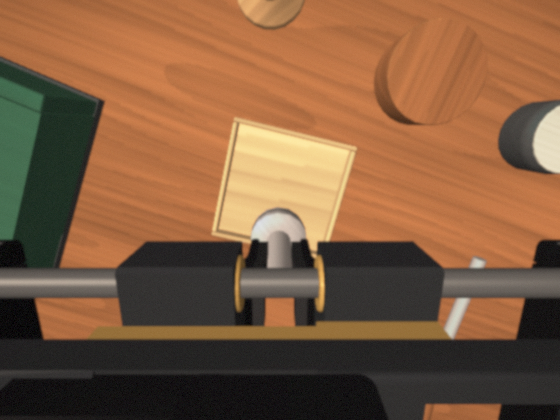

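Request:
drive_tool([
  [0,0,3.2,0,0,0],
  [0,0,3.2,0,0,0],
  [0,0,3.2,0,0,0],
  [0,0,3.2,0,0,0],
  [0,0,0,0,0,0],
])

```text
time_s: 17.15
tool_pos: [0.6327, -0.2257, 0.2426]
tcp_rot: [-179.8, 0.2, 19.8]
wrist_force: [-1.0, 0.2, -2.8]
finger_gap: 0.0123
```

Request:
drive_tool([
  [0,0,0.3,0,0,0],
  [0,0,0.3,0,0,0],
  [0,0,0.25,0,0,0],
  [0,0,0.2,0,0,0],
  [0,0,0,0,0,0],
])

```text
time_s: 17.77
tool_pos: [0.6335, -0.2269, 0.2345]
tcp_rot: [-180.0, 0.0, 19.6]
wrist_force: [0.3, 0.2, -3.1]
finger_gap: 0.0124
```

Request:
drive_tool([
  [0,0,0.05,0,0,0],
  [0,0,0.05,0,0,0],
  [0,0,0,0,0,0],
  [0,0,0,0,0,0],
  [0,0,0,0,0,0],
])

```text
time_s: 18.4
tool_pos: [0.6337, -0.2268, 0.2341]
tcp_rot: [180.0, -0.0, 19.6]
wrist_force: [-2.6, 1.0, 4.6]
finger_gap: 0.0123
```

Contact with the tray floor. Releasing now.

Request:
drive_tool([
  [0,0,-0.02,0,0,0],
  [0,0,0,0,0,0],
  [0,0,0,0,0,0],
  [0,0,0,0,0,0],
  [0,0,0,0,0,0],
], grip=0.45)

```text
time_s: 19.02
tool_pos: [0.6335, -0.2269, 0.2337]
tcp_rot: [180.0, 0.0, 19.6]
wrist_force: [0.0, 0.7, -0.5]
finger_gap: 0.0463
```

Request:
drive_tool([
  [0,0,-1,0,0,0],
  [0,0,-2.5,0,0,0],
  [0,0,-4,0,0,0],
  [0,0,-4,0,0,0],
  [0,0,-4,0,0,0],
])

```text
time_s: 19.65
tool_pos: [0.6334, -0.2267, 0.3911]
tcp_rot: [180.0, -0.0, 19.6]
wrist_force: [0.2, 0.5, -0.2]
finger_gap: 0.0475
```

Request:
drive_tool([
  [-3,3,0,0,0,0],
  [-4,3,0,0,0,0],
  [-4,3,0,0,0,0],
  [-4,3,0,0,0,0],
  [0,0,0,0,0,0],
])

```text
time_s: 20.27
tool_pos: [0.5294, -0.395, 0.3894]
tcp_rot: [179.9, 0.1, 19.2]
wrist_force: [-0.7, 0.2, -0.6]
finger_gap: 0.048
```

```bash
python3 - <<'E'
from h import *
o,c=cap('scene');cv2.imwrite('pics/s11.png',cv2.resize(c['image'][:,:,::-1],(800,600)));print(o['tool_pos'],o['finger_gap'])
o,c=cap('top');big(c,90,90,390,290,2.6,'t11.png')
E
```

```text
[ 0.52936924 -0.39496031  0.38944784] 0.04795419075063675
```

View pics/s11.png

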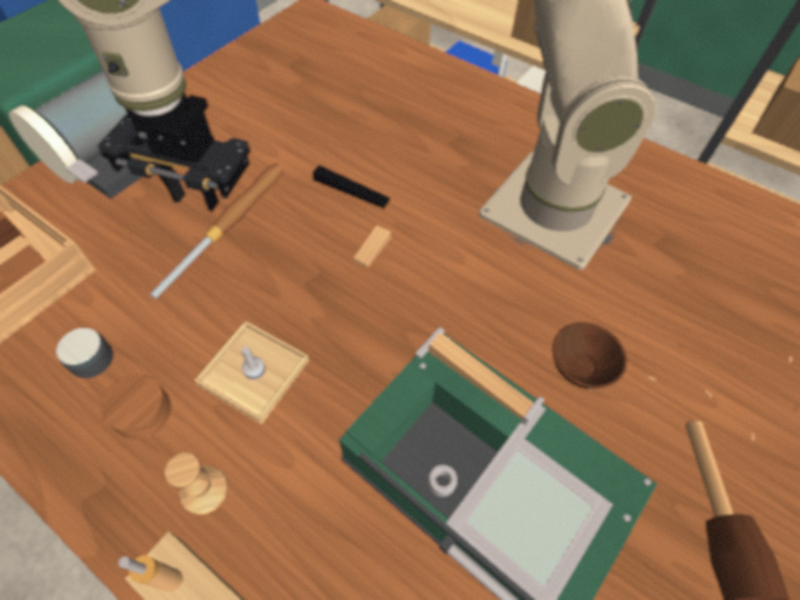

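View pics/t11.png

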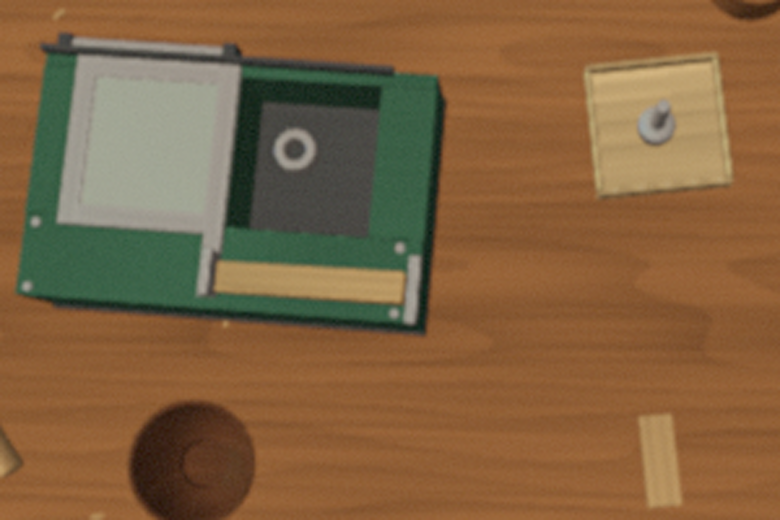

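The drive centre stands in the tray at (655,122) in the top view, and the wedge lies from the bar to the lug, holding the hatch open. The arm is clear of everything, so I'm handing in.

Request:
drive_tool([
  [0,0,0,0,0,0],
  [0,0,0,0,0,0],
  [0,0,0,0,0,0],
  [0,0,0,0,0,0],
  [0,0,0,0,0,0],
])

```text
time_s: 21.0
tool_pos: [0.5326, -0.3902, 0.3888]
tcp_rot: [180.0, 0.0, 19.6]
wrist_force: [-0.5, -1.1, -1.5]
finger_gap: 0.048
```

```bash
python3 -c "
from bench import r
print(r.job_done())"
```

```text
the job is handed in; nothing more can be done
None
```

The job is done and was handed in at about 21 s of the 58 s allowed. I pushed the hatch open with the long wedge, thin end leading. I then lowered the wedge onto the deck between the stop bar and the lug and let it go. After that I lifted the drive centre out by its shank and stood it, shank up, near the middle of the tray.

**Last checks:** The final scene and top views show the wedge lying flat from bar to lug with the hatch still open. The centre is upright in the tray, the ring is still in the well, and the gripper is clear of everything. The highest wrist force I saw was about 13 N, while setting the wedge down.

**Small disagreements:** The wedge met the deck about 1.5 mm higher than I had estimated. The gripper read 12.3–12.7 mm on the shank, against the stated 13 mm. A depth fit of the wedge taken while the arm was over the well was useless because the arm blocked the view, so I relied on the pictures there.

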